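Wedge the rocking gauge stand

ROBOT

A 6-joint arm with a two-finger parallel gripper is mounted at the origin on the work surface. World frame = base frame: x ahead of the robot, y to its left, z up, the work surface at z = 0. Lengths are in m, angles in rad, forces in N, time in s.
With the tool pointing down it reaches from about 0.375 to 0.9 m from the base axis. Payload 3.1 kg.
Tool frame: the origin (TCP) lies on the centre line of the jaws, within the pads' length; the fingertips stand 25 mm ahead of it and the grasp point (between the pads) lies 6 mm ahead of it (manip.tips_ahead is the distance from the TCP to the fingertips, in m); z points along the fingers, y is the direction in which the jaws open and shut (so a half turn about z gives the same grasp; the last joint's range is limited). The gripper opens to 85 mm and grips with 20 to 120 N. Pads are 22 mm wide; open, the fingers measure 114 mm over their backs; the gripper's body (76 mm by 85 mm) begins 54 mm behind the grasp point. The pads swing forward as they close: fully open they stand 13 mm farther back than shut.
Start: joints at [-1.435, 0.527, 1.433, -0, 1.181, -0.178], TCP at [0.194, -0.594, 0.234] pointing down, gripper open.
Joint ranges: [-3.08, 3.08], [-0.75, 2.2], [0.22, 2.44], [-1.43, 4.57], [0, 2.65], [-2.85, 2.85]. Speed limits (rad/s): [2.79, 2.79, 3.14, 3.14, 3.14, 3.14].

INTERFACE

Orientations are given as a unit quaternion [x, y, z, w].
In Python, from station import manip gives the robot as it stands.
- The arm moves only by the tool play_rows, never from a script. Its argument "steps" is a list that holds one entry, the list of rows, each a list of 6 numbers: the shift along the tool's x, y, z in m, then the turn, a rotation vector about the tool's x, y, z in degrees. In form: [[[x, y, z, rx, ry, rz], ...]]. A call has 1 to 10 rows; each row shifts and turns the commanded pose from where the row before left it, along the tool's axes as they then stand; what a row does not reach is not made up. A row lasts 1/8 s, in which the tool goes at most 62.5 mm and 10.7 degrees, less where a joint would pass 70% of its speed; a pose out of reach is approached as far as the arm can. A call is refused whole if a number of a shift passes 0.0625 or a number of a turn 10.7, either way. A call with a gripper value outside its range is refused whole. "fingers" is the opening, from 0 (shut) to 1 (fully open), set as the call begins (left out, the last holds). The fingers move at their own pace and stop on an object; "squeeze" is the grip in N (left out, the last holds). Time passes only in rows, so rows that do not move let the fingers close. It gives the time, the measured TCP pose, the force and the opening at its end, in the units of the state.
- manip.sense(): the state, without advancing time (a new reading comes with each control period).
- manip.snapshot(name): name is "side" or "top"; returns a dict with "img" (400x640x3 uint8, red, green, blue), "K" (3x3 intrinsics, pixels), "k1" (the pictures are not rectified: a ray, as slopes to the right and down, at radius r is drawn at 1 + k1 r^2 times it, then the intrinsics apply), "world_from_camera" (4x4, takes a point from camera to world coordinates). Camera axes: x right, y down, z forward; pixel columns grow to the right and rows downward; lengths in m; the calibration is good to about 2 mm. A picture is of the moment at which its call begins. There is no depth.
- manip.sign_off(): hands the job in, once; it reports no verdict.
Trained networks look in a picture, given as the dict that the camera call returned (one of the last four; its "shot" number tells which), for a name from the list of things; names that differ only in an ending like _2 or _b are one class to them, and where a whole thing is asked for, a point or a joint stands for the part that bears it (a point fixed in the world has none). Each returns a list of dicts, best first, with "score" (0 to 1); they miss things now and then, are a little off and sometimes report something else, mostly with a low value. They report only what shows in the picture. A call takes as long as a camera call. They do not tell look-alikes from the thing itself.
- manip.regions_of(label, picture): "pixels" (400x640 bool, what is visible of it) and "rect" ([left, top, right, bottom] in pixels, round what is visible of it).
- manip.pinpoint(label, picture): "point" ([column, row] in pixels: a listed point, or the origin of a listed thing).
The state is a dict: "t": time; "q": joint angles; "qd": joint speeds; "tau": joint torques, N m; "tcp_pos": TCP position; "tool_rot": TCP orientation; "force": force on the tool from outside, world axes, zero at the start; "ft_torque": the same for the moment, N m; "finger_gap": opening from 0.0 (shut) to 1.0 (fully open).
Only numpy, scipy, OpenCV 4.12 (cv2) and the standard library are available. Lean on these libraries where they do the work, as an engineer would, in place of code of your own. Each camera call takes 0.05 s, during which the arm holds its last target.

TASK

The gauge stand rocks because its one short foot, under the corner with the round steel press pad, hangs clear of the bench. Slide the wooden wedge along the bench, thin end first, under that foot until it just takes up the gap, leaving the stand level and in its place; then press down firmly on the pad to prove that the corner no longer gives, and finish while still holding that press. Touch and push only: pick nothing up, and leave the other things on the bench alone.

Things in the scene. Friction and masses are not known exactly. Their poses are not given: they have to be found in the camera images.
- stand: Gauge stand, 2.2 kg, loose: grey base plate 200 x 180 mm (x, y), top 50 mm and underside 32 mm above the bench, on four round rubber feet 24 mm thick at x +-78, y +-68 mm. The foot at x -78, y +68 is 10 mm short; the stand rests level on the other three. A column 220 mm high at x 70, y -60 carries a dial gauge over the plate's middle. Origin: bench level below the plate's centre; z up.
- short_foot (a point): The lowest point of the short foot's round bottom, 10 mm above the bench while the stand is level. It lies 22 and 22 mm in from the two edges of the plate's corner. Axes as the stand's.
- pad: Round steel press pad on the stand's plate right above the short foot, part of the stand: 30 mm diameter, 8 mm high. Origin: centre of its underside. With nothing under the short foot, a push of about 3 N on it tips that corner down by 10 mm.
- pad_top (a point): Centre of the pad's upper face, 58 mm above the bench while the stand is level.
- wedge: Pale wooden wedge, 0.07 kg, flat on the bench: 110 mm long (x), 60 mm wide (y), 18 mm high at the blunt end (x -55 mm), 2 mm at the thin end (x +55). Origin: centre of its underside, 10 mm thick there: the short foot is just met about over it. Starts 50 to 110 mm short of the foot, thin end roughly towards it. Slides with under 1 N until it meets the foot; 10 N or more shifts or lifts the stand.
- offcut: Bystander: flat steel bar offcut, 120 x 50 x 12 mm, no slope. Origin: centre of its underside.
- slug: Bystander: upright steel slug, 40 mm diameter, 25 mm high. Origin: centre of its underside.
- brush: Bystander: a paint brush with a red handle lying on the bench.
- collar: Bystander: dark steel collar lying flat, 48 mm outside, 24 mm inside diameter, 20 mm high.
- squeeze: Bystander: upright blue plastic bottle, 64 mm diameter, 150 mm high.
- can: Bystander: upright spray can, 66 mm diameter, 190 mm high.
- wrench: Bystander: a steel wrench lying on the bench.
Mind the look-alikes: they are no part of the job. Of the things that look like the wedge, the largest one is meant.

How it is judged:
By the outcome, as a careful person would: the job done as asked, in the order asked, and still so for the second after the job is handed in, while the arm keeps its last pose, push and grip.
It also fails if it takes over 48 s, if anything falls off the work surface, if the arm or the gripper's body presses on something with over 40 N, if the wrist force passes 120 N, or if a joint passes its speed limit or range.

## Working session

There is one attempt and no reset: what is moved stays moved. The work goes in short steps, Python scripts to look and compute and a tool call to move; the robot and the scene stay as the last step left them, time stands still between calls to the robot, and variables do not carry over. Pictures are saved under pics/ and viewed, and the job is handed in when it is done.

Besides the shell and the picture viewer there is one more tool, called after "Call:" as name([rows], argument=value, ...), one row to a line, values as JSON. play_rows: Moves the arm, as the interface text tells. Its arguments: {"type":"object","properties":{"steps":{"type":"array"},"fingers":{"type":"number"},"squeeze":{"type":"number"}},"required":["steps"]}

```bash
ls; mkdir -p pics
cat > h.py <<'E'
import numpy as np, cv2
from station import manip
def ray(p,s):
    K=s["K"];k=s["k1"]
    d=np.array([(p[0]-K[0][2])/K[0][0],(p[1]-K[1][2])/K[1][1]])
    u=d.copy()
    for _ in range(30): u=d/(1+k*(u@u))
    T=np.array(s["world_from_camera"])
    return T[:3,3],T[:3,:3]@np.array([u[0],u[1],1])
def at_z(p,s,z):
    o,d=ray(p,s); return o+d*(z-o[2])/d[2]
def proj(P,s):
    T=np.array(s["world_from_camera"]);c=T[:3,:3].T@(np.array(P)-T[:3,3])
    u=c[:2]/c[2];u=u*(1+s["k1"]*(u@u));K=s["K"]
    return np.array([K[0][0]*u[0]+K[0][2],K[1][1]*u[1]+K[1][2]])
def save(n,img): cv2.imwrite("pics/"+n,cv2.cvtColor(np.ascontiguousarray(img),cv2.COLOR_RGB2BGR))
E
python3 - <<'E'
from h import *
s=manip.sense();print(s)
for n in("top","side"):
    p=manip.snapshot(n);save(n+"0.png",p["img"]);print(n,p["world_from_camera"][:3,3] if hasattr(p["world_from_camera"],'shape') else p["world_from_camera"])
    for l in("wedge","stand","pad_top","short_foot","pad","offcut"):
        for r in manip.pinpoint(l,p)[:3]:print(l,r["score"],r["point"],at_z(r["point"],p,{"pad_top":.058,"short_foot":.01,"pad":.05}.get(l,0)))
        for r in manip.regions_of(l,p)[:3]:print("  reg",l,r["score"],r["rect"])
E
```

```text
pics
{'t': 0.0, 'q': array([-1.43450305e+00,  5.28448444e-01,  1.43387952e+00, -1.70129101e-05,
        1.18139350e+00, -1.78492777e-01]), 'qd': array([ 9.21664552e-05, -3.01109016e-04,  1.43266162e-03,  9.99016346e-04,
       -5.48875648e-05,  4.23765108e-04]), 'tau': array([-1.48944127e-04, -4.42346764e+01, -1.78023469e+01, -2.11628935e-04,
        8.54400132e-03,  1.07665454e-05]), 'tcp_pos': array([ 0.19343992, -0.59357951,  0.23325174]), 'tool_rot': array([ 9.87638199e-01,  1.56747105e-01,  1.45925606e-05, -1.06433329e-03]), 'force': array([0.36821112, 0.28965596, 0.36103494]), 'ft_torque': array([-0.04828565, -0.00698124, -0.00565393]), 'finger_gap': 0.9955950426210022}
top [ 0.22858431 -0.0285508   1.49950758]
wedge 0.78 [277.5, 205.6] [0.5415897  0.12089094 0.        ]
wedge 0.75 [237.5, 192.5] [0.59116651 0.26409918 0.        ]
  reg wedge 0.83 [261.6, 190.1, 296.4, 220.5]
  reg wedge 0.69 [231.6, 179.2, 245.6, 208.2]
  reg wedge 0.52 [273.3, 233.7, 294.6, 256.6]
stand 0.88 [334.1, 168.0] [ 0.67775978 -0.0824171   0.        ]
  reg stand 0.71 [304.8, 132.7, 365.3, 200.7]
  r
[... 954 characters left out ...]
4512  0.        ]
stand 0.7 [348.5, 383.2] [0.37115841 0.42282083 0.        ]
stand 0.7 [244.9, 362.4] [ 5.85583280e-01  4.38481348e-01 -1.11022302e-16]
  reg stand 0.63 [242.5, 115.2, 333.9, 217.5]
pad_top 0.44 [300.6, 204.9] [ 0.60041133 -0.00194044  0.058     ]
short_foot 0.58 [300.0, 214.1] [ 0.6068853  -0.01648373  0.01      ]
pad 0.64 [302.8, 205.5] [ 0.59667676 -0.01003131  0.05      ]
pad 0.18 [400.9, 147.1] [ 0.3728415  -0.38088082  0.05      ]
  reg pad 0.63 [242.2, 115.4, 332.5, 218.4]
  reg pad 0.4 [297.6, 198.5, 305.6, 206.6]
offcut 0.81 [243.4, 226.4] [0.74413016 0.06567902 0.        ]
  reg offcut 0.69 [221.1, 211.1, 263.6, 241.8]
  reg offcut 0.56 [220.9, 292.6, 264.6, 373.4]
```

Run:
```python
import cv2
a=cv2.imread("pics/top0.png")[110:270,220:390];cv2.imwrite("pics/topc.png",cv2.resize(a,None,fx=3.7,fy=3.7,interpolation=2)) 
a=cv2.imread("pics/side0.png")[110:320,210:410];cv2.imwrite("pics/sidec.png",cv2.resize(a,None,fx=2.8,fy=2.8,interpolation=2))
```

```text
(no output)
```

View pics/topc.png

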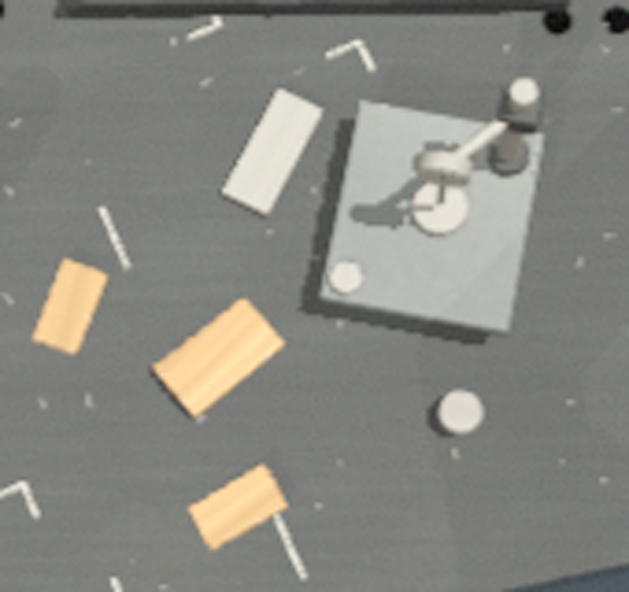

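View pics/sidec.png

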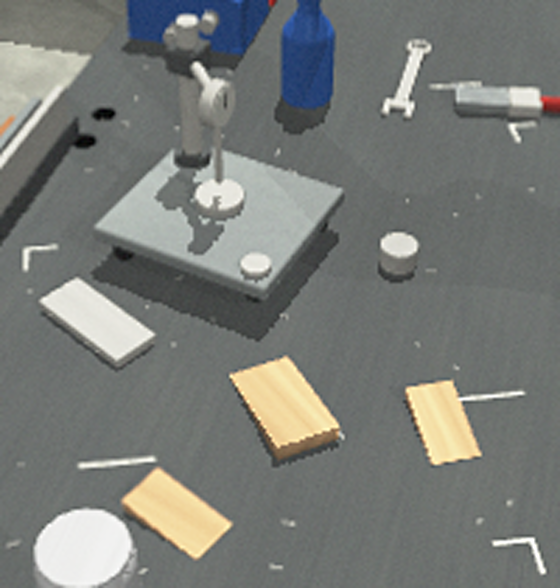

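View pics/top0.png

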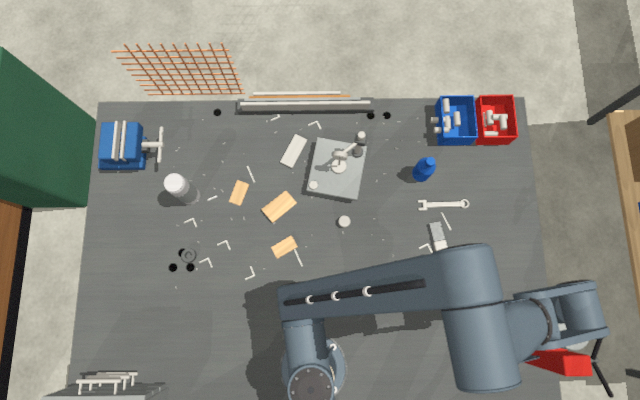

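View pics/side0.png

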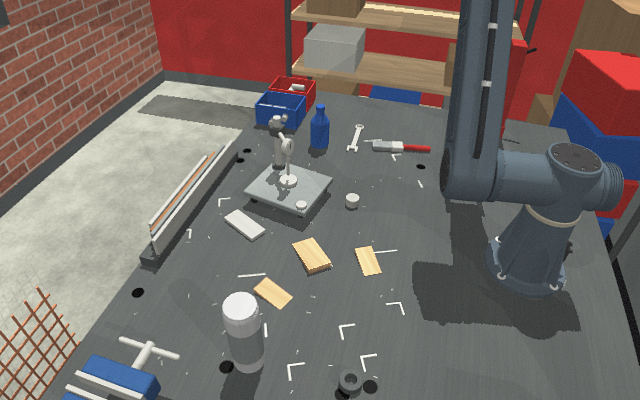

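The three pale wooden pieces are at top-view pixels (278,206), (238,193) and (284,247). The one at (278,206) is clearly the largest, and its thick end face shows in the side view, at lower right away from the stand. I'll fit poses next and confirm on an enlarged crop.

```bash
cat > fit.py <<'E'
from h import *
from scipy.optimize import minimize
def Rz(a): return np.array([[np.cos(a),-np.sin(a),0],[np.sin(a),np.cos(a),0],[0,0,1]])
WV=np.array([[-55,-30,0],[-55,30,0],[55,-30,0],[55,30,0],[-55,-30,18],[-55,30,18],[55,-30,2],[55,30,2]])/1000.
def pose(V,p): return V@Rz(p[2]).T+np.array([p[0],p[1],0])
def hull(V,p,s,sc=8):
    P=np.array([proj(v,s) for v in pose(V,p)])
    return cv2.convexHull(P.astype(np.float32))[:,0]
def woodmask(s):
    i=s["img"].astype(int); return ((i[...,0]-i[...,2]>55)&(i[...,0]>110))
def wedgefit(shots,g):
    ms=[]
    for s in shots:
        m=woodmask(s).astype(np.uint8);n,l,st,c=cv2.connectedComponentsWithStats(m)
        g0=proj([g[0],g[1],.01],s);k=min(range(1,n),key=lambda j:np.hypot(*(c[j]-g0))+(1e3 if st[j,4]<60 else 0))
        x,y,w,h=st[k,:4];x-=8;y-=8;w+=16;h+=16
        M=(l==k)[y:y+h,x:x+w].astype(np.float32);S=6
        ms.append((s,x,y,w,h,S,cv2.resize(M,None,fx=S,fy=S,interpolation=cv2.INTER_LINEAR),st[k,4]))
    def cost(p,full=False):
        t=[]
        for s,x,y,w,h,S,M,a in ms:
            H=(hull(WV,p,s)-[x,y]+.5)*S-.5
            I=np.zeros(M.shape,np.float32);cv2.fillConvexPoly(I,np.round(H*16).astype(np.int32),1,shift=4)
            t.append(np.abs(I-M).sum()/S/S/a)
        return t if full else sum(t)
    best=None
    for da in(0,.2,-.2):
        r=minimize(cost,[g[0],g[1],g[2]+da],method="Nelder-Mead",options=dict(initial_simplex=[[g[0],g[1],g[2]+da],[g[0]+.01,g[1],g[2]+da],[g[0],g[1]+.01,g[2]+da],[g[0],g[1],g[2]+da+.15]],xatol=1e-5,fatol=1e-5))
        if best is None or r.fun<best.fun:best=r
    return best.x,cost(best.x,True)
E
python3 - <<'E'
from fit import *
T=manip.snapshot("top");S=manip.snapshot("side")
g=[.541,.12,-1.0]
for sh in([T],[S],[T,S]):print(wedgefit(sh,g)); 
print("flipped",wedgefit([T,S],[.541,.12,-1+np.pi]))
# plate corners top view
c=np.array([[360,100],[543,132],[510,330],[320,297]])
px=(c+.5)/3.7-.5+[220,110]
W=np.array([at_z(p,T,.05) for p in px]);print(W,W.mean(0))
print([np.linalg.norm(W[i]-W[i-1]) for i in range(4)])
print("pad T",at_z((np.array([346,276])+.5)/3.7-.5+[220,110],T,.058))
print("pad S",at_z((np.array([256,264])+.5)/2.8-.5+[210,110],S,.058))
c=np.array([[190,148],[344,192],[265,290],[95,229]])
W=np.array([at_z((p+.5)/2.8-.5+[210,110],S,.05) for p in c]);print(W,W.mean(0))
x,_=wedgefit([T,S],g)
for n,s in(("T",T),("S",S)):
    c=proj([.57,.06,0],s).astype(int);k=7
    a=s["img"][c[1]-42:c[1]+42,c[0]-55:c[0]+55];a=cv2.resize(a,None,fx=k,fy=k,interpolation=cv2.INTER_CUBIC)
    P=np.array([proj(v,s) for v in pose(WV,x)]);P=((P-[c[0]-55,c[1]-42]+.5)*k).astype(int)
    a=np.ascontiguousarray(a)
    for i,j in((0,2),(1,3),(4,6),(5,7),(0,1),(4,5),(6,7),(0,4),(1,5)):cv2.line(a,tuple(map(int,P[i])),tuple(map(int,P[j])),(255,0,0),1)
    save("fit"+n+".png",a)
E
```

```text
(array([ 0.53982558,  0.11567677, -0.86523319]), [np.float64(0.0608352146947753)])
(array([ 0.53976857,  0.10960051, -0.85196493]), [np.float64(0.13858577786309756)])
(array([ 0.53961517,  0.11362146, -0.86854096]), [np.float64(0.08145842699839552), np.float64(0.18465103845873315)])
flipped (array([0.53767567, 0.11493926, 2.29462155]), [np.float64(0.10459954795073073), np.float64(0.3199769965840573)])
[[ 0.77941986 -0.02191397  0.05      ]
 [ 0.74478233 -0.19634691  0.05      ]
 [ 0.55144237 -0.15880775  0.05      ]
 [ 0.58526355  0.01753233  0.05      ]] [ 0.66522703 -0.08988407  0.05      ]
[np.float64(0.19812290263084822), np.float64(0.17783871262421677), np.float64(0.19695057126284277), np.float64(0.17955415293583238)]
pad T [ 0.60311363 -0.00703821  0.058     ]
pad S [ 0.60022871 -0.00601111  0.058     ]
[[ 0.72958486 -0.17979174  0.05      ]
 [ 0.54815183 -0.15181609  0.05      ]
 [ 0.58369725  0.0187996   0.05      ]
 [ 0.77448703 -0.01933381  0.05      ]] [ 0.65898024 -0.08303551  0.05      ]
```

View pics/fitT.png

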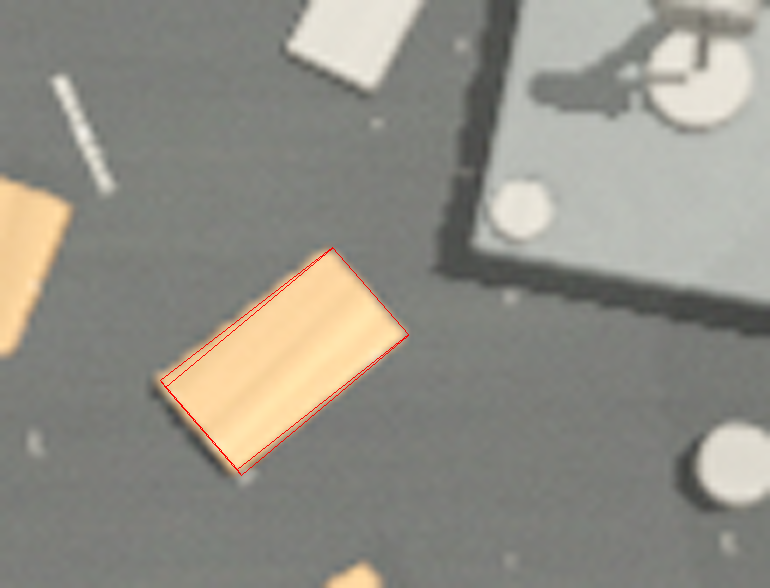

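View pics/fitS.png

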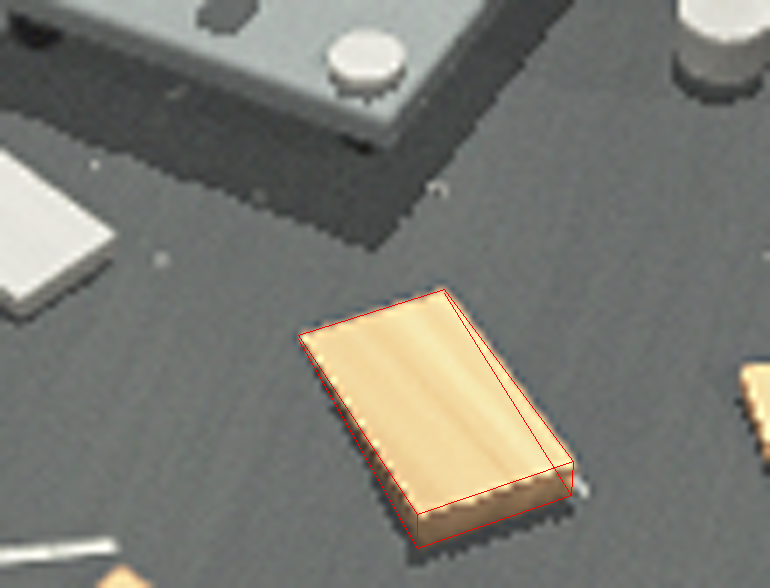

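The crops confirm it: the piece at (278,206) fits the 110×60×18 mm wedge outline, with its blunt end visible in the side view and facing away from the stand. The pad is at about (522,210) in the enlarged top crop. Next I plan the approach behind the blunt end.

```bash
cat > plan.py <<'E'
from h import *
def yawof(q):
    x,y,z,w=q; return np.degrees(np.arctan2(2*(x*y+w*z),1-2*(y*y+z*z)))
def rows(cur,tgts):
    # cur,(x,y,z,yawdeg)
    out=[];c=np.array(cur,float)
    for t in tgts:
        t=np.array(t,float);a=np.radians(c[3]);d=t-c
        R=np.array([[np.cos(a),np.sin(a),0],[np.sin(a),-np.cos(a),0],[0,0,-1]])
        l=R.T@d[:3];r=[round(float(v),4) for v in l]+[0,0,round(float(-d[3]),2)]
        out.append(r);a2=R@np.array(r[:3]);c=np.r_[c[:3]+a2,c[3]-r[5]]
    return out,c
E
python3 - <<'E'
from plan import *
print(manip.tips_ahead)
s=manip.sense();p=s["tcp_pos"];y=yawof(s["tool_rot"]);print(p,y)
h=np.radians(-49.7);E=np.array([.5398,.1157])-(.055+.011+.02)*np.array([np.cos(h),np.sin(h)])
print(E)
r0=np.hypot(p[0],p[1]);a0=np.degrees(np.arctan2(p[1],p[0]));r1=np.hypot(*E);a1=np.degrees(np.arctan2(E[1],E[0]))
print(r0,a0,r1,a1)
N=20;t=[]
for i in range(1,N+1):
    u=i/N;ur=min(1,u*2);r=r0+(r1-r0)*ur;a=np.radians(a0+(a1-a0)*u)
    t.append([r*np.cos(a),r*np.sin(a),p[2]+(.1-p[2])*max(0,(u-.7)/.3),y+(130.3-y)*u])
o,c=rows([*p,y],t)
for x in o:print(x)
print(c)
E
```

```text
0.025
[ 0.19354347 -0.59424029  0.23421002] 18.03876946528136
[0.48417608 0.18128948]
0.6249644716271725 -71.95962201425546 0.517003239521533 20.527348204854448
[0.0495, -0.0128, 0.0, 0, 0, -5.61]
[0.0489, -0.0119, 0.0, 0, 0, -5.62]
[0.0482, -0.0111, 0.0, 0, 0, -5.61]
[0.0475, -0.0102, 0.0, 0, 0, -5.61]
[0.0468, -0.0095, 0.0, 0, 0, -5.62]
[0.046, -0.0087, 0.0, 0, 0, -5.61]
[0.0454, -0.0079, 0.0, 0, 0, -5.61]
[0.0446, -0.0072, 0.0, 0, 0, -5.61]
[0.0439, -0.0066, 0.0, 0, 0, -5.62]
[0.0431, -0.0059, 0.0, 0, 0, -5.61]
[0.0413, 0.0055, 0.0, 0, 0, -5.61]
[0.0413, 0.0062, 0.0, 0, 0, -5.62]
[0.0411, 0.007, 0.0, 0, 0, -5.61]
[0.041, 0.0076, 0.0, 0, 0, -5.61]
[0.0409, 0.0083, 0.0224, 0, 0, -5.62]
[0.0407, 0.0091, 0.0223, 0, 0, -5.61]
[0.0406, 0.0097, 0.0224, 0, 0, -5.61]
[0.0404, 0.0105, 0.0224, 0, 0, -5.62]
[0.0402, 0.0111, 0.0223, 0, 0, -5.61]
[0.04, 0.0118, 0.0224, 0, 0, -5.61]
[4.84140412e-01 1.81272209e-01 1.00010022e-01 1.30298769e+02]
```

Call:
play_rows([
  [[0.0495,-0.0128,0,0,0,-5.61],[0.0489,-0.0119,0,0,0,-5.62],[0.0482,-0.0111,0,0,0,-5.61],[0.0475,-0.0102,0,0,0,-5.61],[0.0468,-0.0095,0,0,0,-5.62],[0.046,-0.0087,0,0,0,-5.61],[0.0454,-0.0079,0,0,0,-5.61],[0.0446,-0.0072,0,0,0,-5.61],[0.0439,-0.0066,0,0,0,-5.62],[0.0431,-0.0059,0,0,0,-5.61]],
], fingers=0.3)

```text
t: 2.65
tcp_pos: [0.4665, -0.2231, 0.2344]
tool_rot: [0.797, 0.604, 0.0, 0.0]
force: [0.2, 0.3, 0.2]
finger_gap: 0.301
```

Call:
play_rows([
  [[0.0413,0.0055,0,0,0,-5.61],[0.0413,0.0062,0,0,0,-5.62],[0.0411,0.007,0,0,0,-5.61],[0.041,0.0076,0,0,0,-5.61],[0.0409,0.0083,0.0224,0,0,-5.62],[0.0407,0.0091,0.0223,0,0,-5.61],[0.0406,0.0097,0.0224,0,0,-5.61],[0.0404,0.0105,0.0224,0,0,-5.62],[0.0402,0.0111,0.0223,0,0,-5.61],[0.04,0.0118,0.0224,0,0,-5.61]],
])

```text
t: 3.9
tcp_pos: [0.4846, 0.1826, 0.0995]
tool_rot: [0.419, 0.908, 0.0, 0.001]
force: [0.4, 0.1, 0.3]
finger_gap: 0.301
```

Call:
play_rows([
  [[0,0,0,0,0,0],[0,0,0,0,0,0]],
])

```text
t: 4.15
tcp_pos: [0.4849, 0.1811, 0.1003]
tool_rot: [0.42, 0.907, 0.0, 0.001]
force: [-0.4, 0.4, 0.3]
finger_gap: 0.299
```

Run:
```python
from plan import *
s=manip.sense();print(s["t"],s["tcp_pos"],yawof(s["tool_rot"]),s["tool_rot"],s["force"],s["finger_gap"])
S=manip.snapshot("side");T=manip.snapshot("top")
for n,q in(("T",T),("S",S)):
    c=proj([.54,.08,0.02],q).astype(int);k=5
    a=q["img"][c[1]-55:c[1]+55,c[0]-75:c[0]+75];save("b"+n+".png",cv2.resize(a,None,fx=k,fy=k,interpolation=cv2.INTER_CUBIC))
```

```text
4.15 [0.48492821 0.18112362 0.10031984] 130.2934561804447 [4.20295657e-01 9.07386994e-01 2.13412390e-04 5.99510909e-04] [-0.36249546  0.35661191  0.29765292] 0.2987600222190416
```

View pics/bS.png

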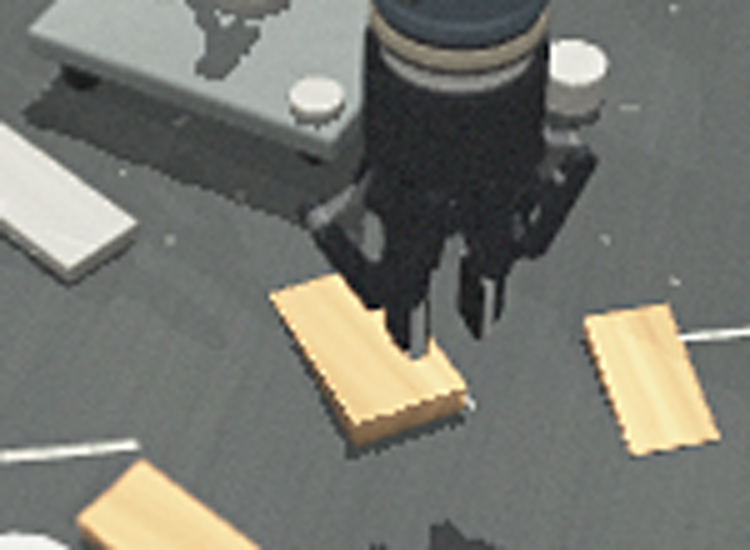

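Call:
play_rows([
  [[0.005,0,0.02,0,0,0],[0,0,0.025,0,0,0],[0,0,0.015,0,0,0],[0,0,0.01,0,0,0],[0,0,0,0,0,0]],
])

```text
t: 4.88
tcp_pos: [0.481, 0.1847, 0.0297]
tool_rot: [0.421, 0.907, -0.0, -0.0]
force: [-0.3, -0.4, -0.2]
finger_gap: 0.301
```

Run:
```python
from plan import *
s=manip.sense();print(s["t"],s["tcp_pos"],yawof(s["tool_rot"]),s["force"],s["finger_gap"])
S=manip.snapshot("side");T=manip.snapshot("top")
for n,q in(("T",T),("S",S)):
    c=proj([.52,.12,0.02],q).astype(int);k=7
    a=q["img"][c[1]-40:c[1]+40,c[0]-55:c[0]+55];save("c"+n+".png",cv2.resize(a,None,fx=k,fy=k,interpolation=cv2.INTER_CUBIC))
```

```text
4.875 [0.48097707 0.1846795  0.02970498] 130.25296752506216 [-0.25869866 -0.40066365 -0.15971929] 0.3007194646521221
```

View pics/cS.png

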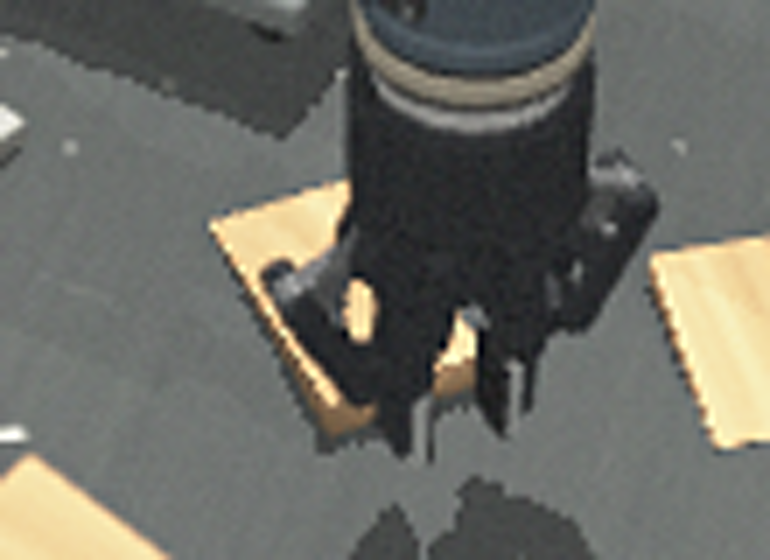

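View pics/cT.png

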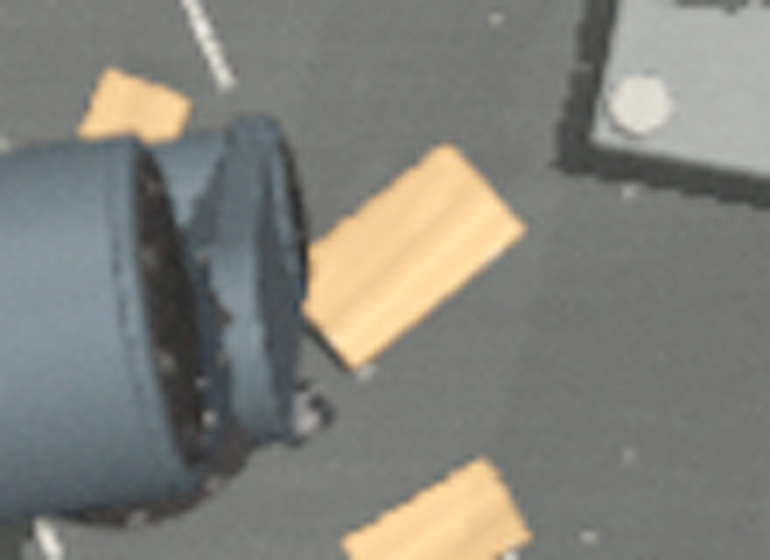

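Call:
play_rows([
  [[-0.008,0.003,0,0,0,0],[-0.008,0,0,0,0,0],[-0.006,0,0,0,0,0],[-0.006,0,0,0,0,0],[-0.006,0,0,0,0,0],[0,0,0,0,0,0]],
])

```text
t: 5.72
tcp_pos: [0.5056, 0.1606, 0.03]
tool_rot: [0.421, 0.907, 0.0, 0.0]
force: [0.1, 0.4, -0.1]
finger_gap: 0.3
```

Run:
```python
from plan import *
s=manip.sense();print(s["t"],s["tcp_pos"],yawof(s["tool_rot"]),s["force"],s["finger_gap"])
S=manip.snapshot("side");T=manip.snapshot("top")
for n,q in(("T",T),("S",S)):
    c=proj([.54,.10,0.02],q).astype(int);k=7
    a=q["img"][c[1]-40:c[1]+40,c[0]-55:c[0]+55];save("d"+n+".png",cv2.resize(a,None,fx=k,fy=k,interpolation=cv2.INTER_CUBIC))
```

```text
5.725 [0.50564648 0.16064577 0.03001124] 130.25156741059044 [ 0.14940569  0.37254654 -0.11673503] 0.2997692915832234
```

View pics/dS.png

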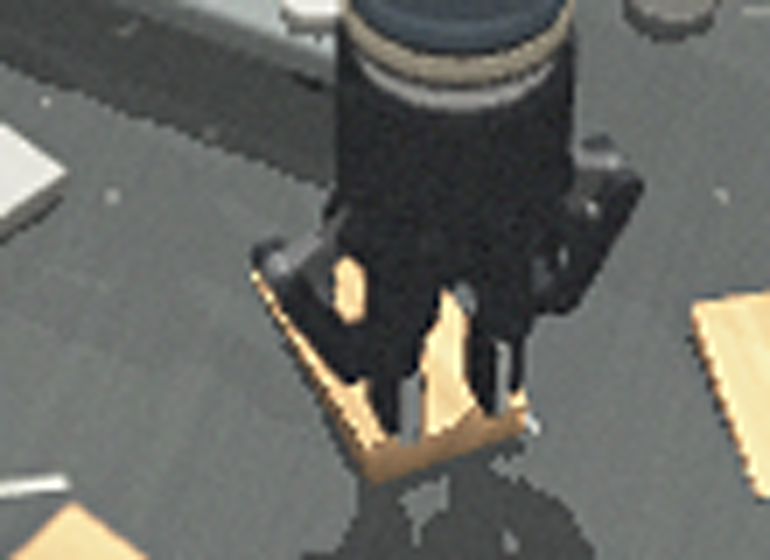

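View pics/dT.png

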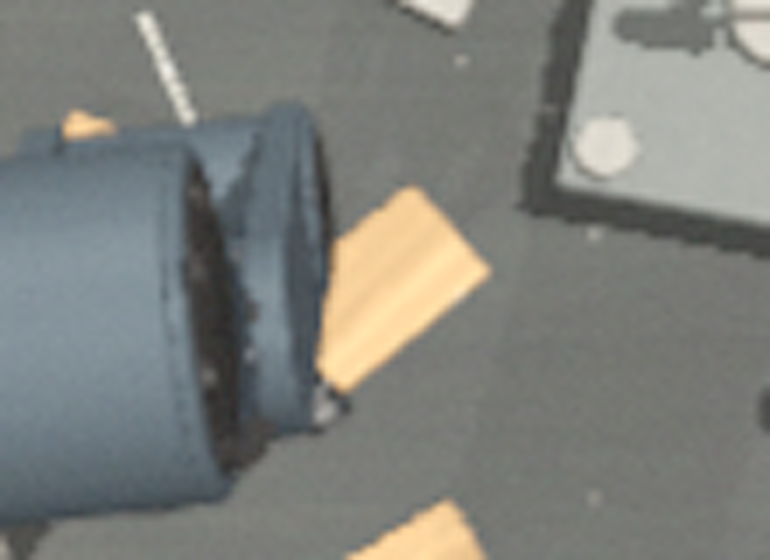

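The fingertips are hovering above the wedge: its blunt face at (375–520, 430–480) is visible in front of them, the wedge hasn't moved, and there's no force. At this opening the tips are retracted. I'll back off and go lower in small, force-checked steps.

Call:
play_rows([
  [[0.015,0,0,0,0,0],[0.02,0,0,0,0,0],[0,0,0.003,0,0,0],[0,0,0.002,0,0,0],[0,0,0,0,0,0]],
])

```text
t: 6.45
tcp_pos: [0.4829, 0.1877, 0.0248]
tool_rot: [0.42, 0.907, 0.0, 0.0]
force: [-0.3, -0.8, -0.0]
finger_gap: 0.303
```

Call:
play_rows([
  [[0,0,0.002,0,0,0],[0,0,0.002,0,0,0],[0,0,0,0,0,0]],
])

```text
t: 6.82
tcp_pos: [0.4825, 0.1876, 0.0208]
tool_rot: [0.42, 0.907, -0.0, -0.0]
force: [0.3, -0.4, 0.7]
finger_gap: 0.299
```

Run:
```python
from plan import *
s=manip.sense();print(s["t"],s["tcp_pos"],yawof(s["tool_rot"]),s["force"],s["finger_gap"])
S=manip.snapshot("side")
for n,q in(("S",S),):
    c=proj([.51,.14,0.02],q).astype(int);k=7
    a=q["img"][c[1]-40:c[1]+40,c[0]-55:c[0]+55];save("e"+n+".png",cv2.resize(a,None,fx=k,fy=k,interpolation=cv2.INTER_CUBIC))
```

```text
6.825 [0.48254252 0.18755503 0.02081768] 130.27441430775033 [ 0.34363377 -0.41002008  0.72550479] 0.2986475049246729
```

View pics/eS.png

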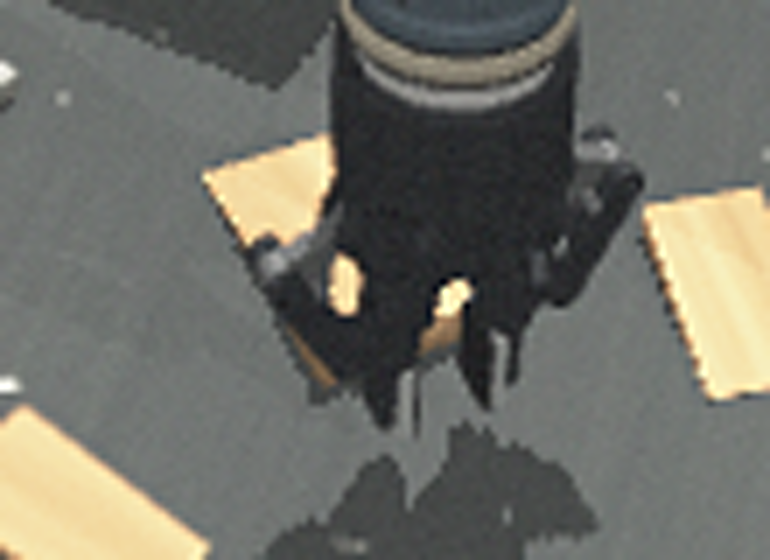

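Call:
play_rows([
  [[0,0,0.003,0,0,0],[-0.006,0,0,0,0,0],[-0.006,0,0,0,0,0],[-0.006,0,0,0,0,0],[-0.006,0,0,0,0,0],[-0.006,0,0,0,0,0],[0,0,0,0,0,0]],
])

```text
t: 7.75
tcp_pos: [0.5025, 0.1645, 0.0181]
tool_rot: [0.421, 0.907, 0.0, 0.0]
force: [-1.0, -0.1, 0.7]
finger_gap: 0.297
```

Run:
```python
from plan import *
s=manip.sense();print(s["t"],s["tcp_pos"],yawof(s["tool_rot"]),s["force"],s["finger_gap"])
S=manip.snapshot("side");T=manip.snapshot("top")
for n,q in(("T",T),("S",S)):
    c=proj([.54,.10,0.02],q).astype(int);k=7
    a=q["img"][c[1]-40:c[1]+40,c[0]-55:c[0]+55];save("f"+n+".png",cv2.resize(a,None,fx=k,fy=k,interpolation=cv2.INTER_CUBIC))
```

```text
7.75 [0.50247628 0.16448245 0.01805024] 130.25693455280677 [-1.01356534 -0.07139495  0.68579217] 0.2969579619362202
```

View pics/fS.png

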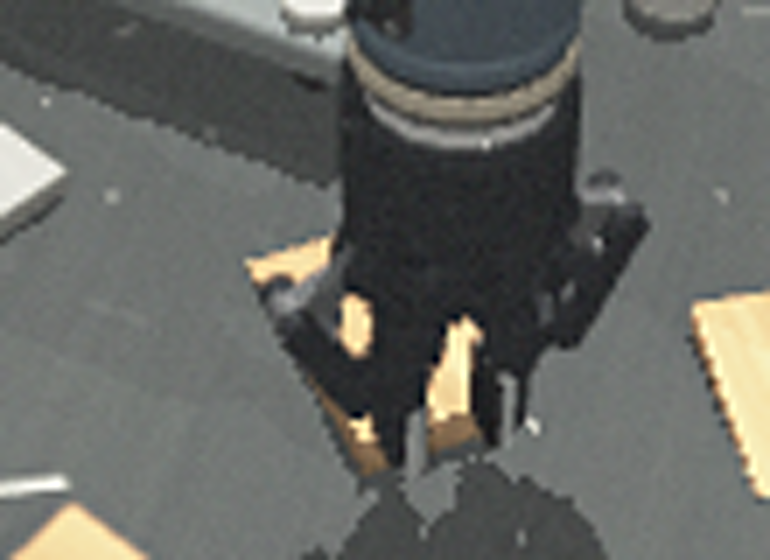

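View pics/fT.png

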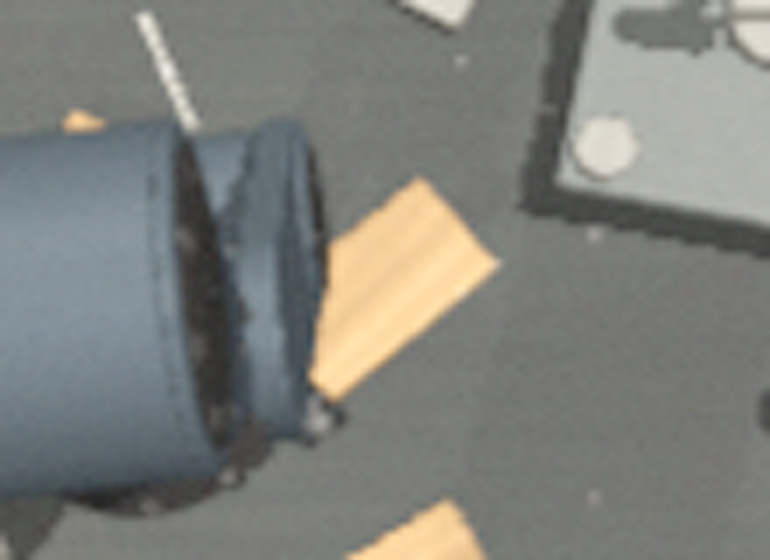

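Now in contact: the wedge has moved about 6 mm with both fingers on the blunt face, and its thin end in the top crop runs (422,180)–(499,263). Next I plan the arc and then the straight push.

```bash
cat > arc.py <<'E'
from plan import *
from scipy.optimize import fsolve
def thin(T,a,b,z=.002):
    A=at_z(a,T,z)[:2];B=at_z(b,T,z)[:2];d=B-A;n=np.array([-d[1],d[0]]);n/=np.linalg.norm(n)
    if n@np.array([.4,-.9])<0:n=-n
    return (A+B)/2-.055*n,np.degrees(np.arctan2(n[1],n[0])),np.linalg.norm(d)
def plan(w,h,foot,tcp,yaw,R,step,short):
    f=np.array(foot)-w;hr=np.radians(h);F=f@[np.cos(hr),np.sin(hr)];G=f@[np.sin(hr),-np.cos(hr)]
    sg=np.sign(G);G=abs(G)
    d,L=fsolve(lambda v:[R*np.sin(v[0])+v[1]*np.cos(v[0])-F,R*(1-np.cos(v[0]))+v[1]*np.sin(v[0])-G],[.2,.08])
    tot=R*d+L-short;print("fwd",F,"right",G*sg,"delta",np.degrees(d)*sg,"L",L,"total",R*d+L)
    loc=np.array([(tcp-w)@[np.cos(hr),np.sin(hr)],(tcp-w)@[-np.sin(hr),np.cos(hr)]])
    out=[];n=int(np.ceil(tot/step))
    for i in range(1,n+1):
        s=tot*i/n;a=min(s,R*d)/R;l=max(0,s-R*d)
        u=R*np.sin(a)+l*np.cos(a);v=sg*(R*(1-np.cos(a))+l*np.sin(a));ww=w+u*np.array([np.cos(hr),np.sin(hr)])+v*np.array([np.sin(hr),-np.cos(hr)])
        k=hr-sg*a;p=ww+loc[0]*np.array([np.cos(k),np.sin(k)])+loc[1]*np.array([-np.sin(k),np.cos(k)])
        out.append([p[0],p[1],0,yaw-np.degrees(sg*a)])
    return out
E
python3 - <<'E'
from arc import *
s=manip.sense();T=manip.snapshot("top")
c=proj([.54,.10,0.02],T).astype(int)
q=lambda p:(np.array(p)+.5)/7-.5+[c[0]-55,c[1]-40]
w,h,l=thin(T,q([422,180]),q([499,263]));print(w,h,l)
pad=at_z(q([605,147]),T,.058);print(pad)
h=-49.7
p=s["tcp_pos"];y=yawof(s["tool_rot"])
o=plan(w,h,[.6025,-.007],p[:2],y,.18,.006,.03)
r,c=rows([p[0],p[1],0,y],o)
for x in r:print(x)
print(c)
E
```

```text
[0.54164535 0.10919757] -48.18048199800728 0.05880921412200075
[ 0.60190509 -0.00651539  0.058     ]
fwd 0.12798037306720347 right 0.028743485137848378 delta 15.529975836302663 L 0.08281007896786977 total 0.13159893696562522
[-0.0062, 0.0022, 0.0, 0, 0, 1.9]
[-0.0062, 0.0021, 0.0, 0, 0, 1.9]
[-0.0062, 0.0022, 0.0, 0, 0, 1.91]
[-0.0062, 0.0021, 0.0, 0, 0, 1.9]
[-0.0062, 0.0022, 0.0, 0, 0, 1.9]
[-0.0062, 0.0022, 0.0, 0, 0, 1.9]
[-0.0062, 0.0021, 0.0, 0, 0, 1.91]
[-0.0062, 0.0022, 0.0, 0, 0, 1.9]
[-0.006, 0.0003, 0.0, 0, 0, 0.31]
[-0.006, 0.0, 0.0, 0, 0, -0.0]
[-0.006, 0.0, 0.0, 0, 0, -0.0]
[-0.006, 0.0, 0.0, 0, 0, -0.0]
[-0.0059, 0.0, 0.0, 0, 0, -0.0]
[-0.006, 0.0, 0.0, 0, 0, -0.0]
[-0.006, 0.0, 0.0, 0, 0, -0.0]
[-0.006, 0.0, 0.0, 0, 0, -0.0]
[-0.0059, 0.0, 0.0, 0, 0, -0.0]
[5.66535339e-01 8.44696384e-02 0.00000000e+00 1.14758222e+02]
```

Call:
play_rows([
  [[-0.0062,0.0022,0,0,0,1.9],[-0.0062,0.0022,0,0,0,1.9],[-0.0062,0.0022,0,0,0,1.9],[-0.0062,0.0022,0,0,0,1.9],[-0.0062,0.0022,0,0,0,1.9],[-0.0062,0.0022,0,0,0,1.9],[-0.0062,0.0022,0,0,0,1.9],[-0.0062,0.0022,0,0,0,1.9],[-0.006,0,0,0,0,0.3],[0,0,0,0,0,0]],
])

```text
t: 9.15
tcp_pos: [0.5469, 0.1275, 0.018]
tool_rot: [0.539, 0.842, 0.0, 0.0]
force: [-0.6, 0.3, 0.6]
finger_gap: 0.299
```

Run:
```python
from plan import *
s=manip.sense();print(s["t"],s["tcp_pos"],yawof(s["tool_rot"]),s["force"],s["finger_gap"])
S=manip.snapshot("side");T=manip.snapshot("top")
for n,q in(("T",T),("S",S)):
    c=proj([.56,.05,0.02],q).astype(int);k=7;print(c)
    a=q["img"][c[1]-40:c[1]+40,c[0]-55:c[0]+55];save("g"+n+".png",cv2.resize(a,None,fx=k,fy=k,interpolation=cv2.INTER_CUBIC))
```

```text
9.15 [0.54685123 0.12747756 0.01802533] 114.75757451799802 [-0.59430611  0.27587885  0.56979311] 0.2993195892700525
[297 199]
[309 230]
```

View pics/gS.png

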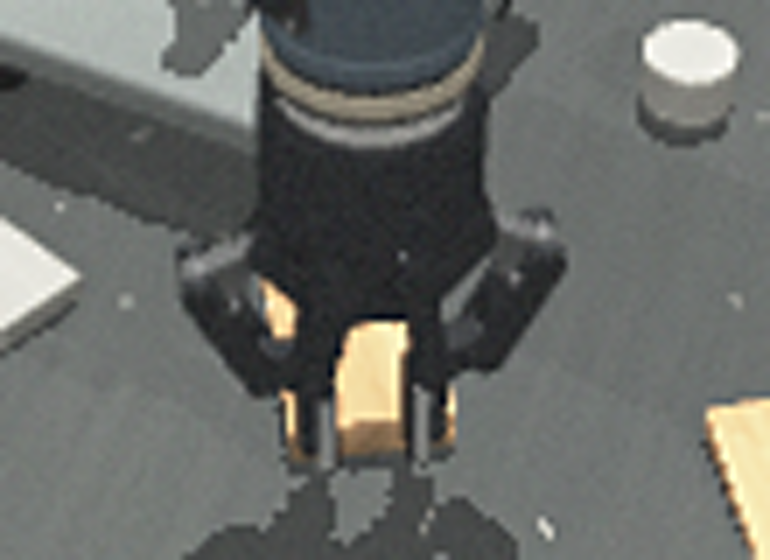

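View pics/gT.png

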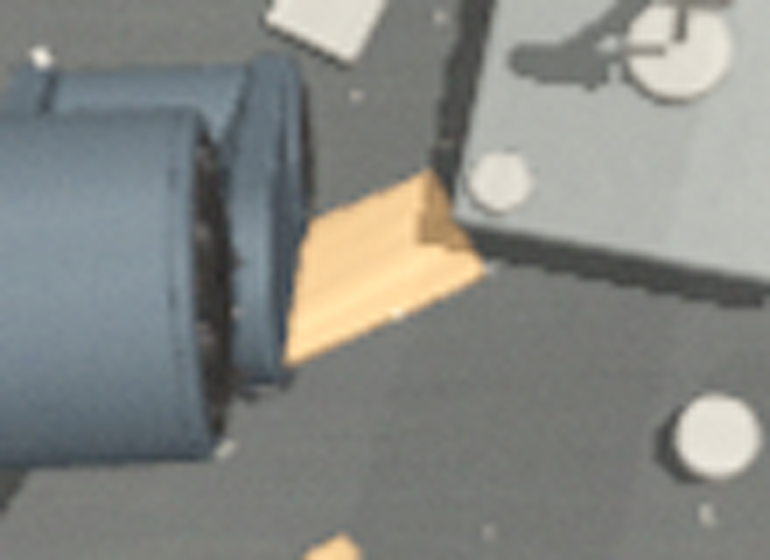

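The wedge turned with the tool. Its thin end now runs (432,168)–(488,270) in the top crop, pointing at the pad at (500,181).

Run:
```python
from arc import *
s=manip.sense();T=manip.snapshot("top");print(s["force"],s["t"])
q=lambda p:(np.array(p)+.5)/7-.5+[297-55,199-40]
w,h,l=thin(T,q([431,168]),q([488,270]));print(w,h,l)
pad=at_z(q([500,181]),T,.058);print(pad)
p=s["tcp_pos"][:2]
h=114.757-180;u=np.array([np.cos(np.radians(h)),np.sin(np.radians(h))]);print("tcp-based centre",p+.066*u, "fwd/right to foot",(pad[:2]-w)@u,(pad[:2]-w)@[u[1],-u[0]],(pad[:2]-p)@u,(pad[:2]-p)@[u[1],-u[0]])
```

```text
[ 0.76891194  0.87365101 -0.20011949] 9.25
[0.57142907 0.06374592] -61.936379457989474 0.06108590104825501
[ 0.60241305 -0.00651989  0.058     ]
tcp-based centre [0.57409322 0.06790778] fwd/right to foot 0.07678300109252266 0.0012889504615475715 0.14544669155638223 0.005451111153667455
```

Call:
play_rows([
  [[-0.007,0,0,0,0,0],[-0.007,0,0,0,0,0],[-0.007,0,0,0,0,0],[-0.007,0,0,0,0,0],[-0.007,0,0,0,0,0],[-0.007,0,0,0,0,0],[-0.007,0,0,0,0,0],[-0.007,0,0,0,0,0],[-0.004,0,0,0,0,0],[0,0,0,0,0,0]],
])

```text
t: 10.55
tcp_pos: [0.572, 0.0732, 0.018]
tool_rot: [0.539, 0.842, 0.0, 0.0]
force: [-0.1, -0.1, -0.6]
finger_gap: 0.301
```

Run:
```python
from plan import *
s=manip.sense();print(s["t"],s["tcp_pos"],yawof(s["tool_rot"]),s["force"],s["finger_gap"])
S=manip.snapshot("side");T=manip.snapshot("top")
for n,q in(("T",T),("S",S)):
    c=proj([.60,.01,0.02],q).astype(int);k=7;print(c)
    a=q["img"][c[1]-40:c[1]+40,c[0]-55:c[0]+55];save("i"+n+".png",cv2.resize(a,None,fx=k,fy=k,interpolation=cv2.INTER_CUBIC))
```

```text
10.55 [0.57197902 0.07315333 0.01801494] 114.77719140814791 [-0.09604931 -0.08319913 -0.61159369] 0.30061310714402734
[308 187]
[299 218]
```

View pics/iS.png

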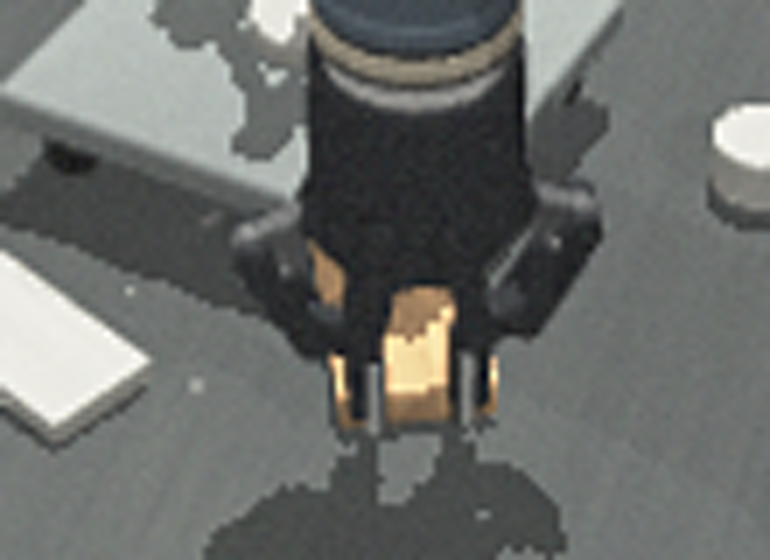

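View pics/iT.png

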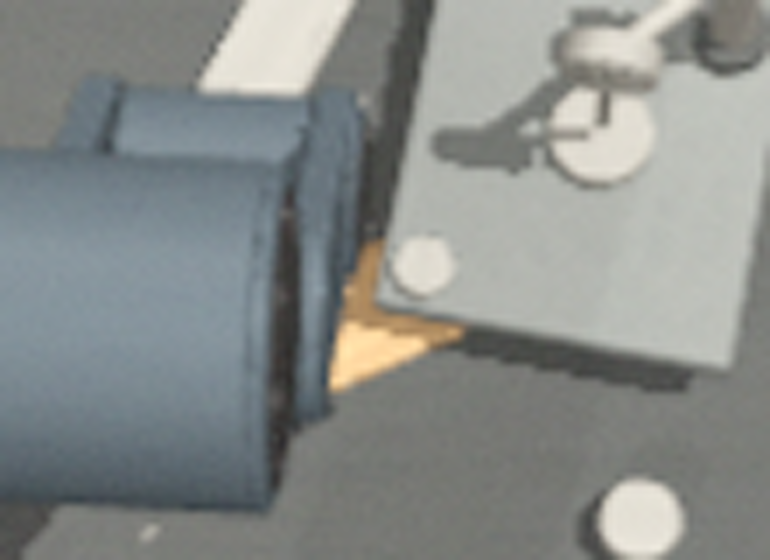

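Call:
play_rows([
  [[-0.003,0,0,0,0,0],[-0.003,0,0,0,0,0],[-0.003,0,0,0,0,0],[-0.002,0,0,0,0,0]],
])

```text
t: 11.15
tcp_pos: [0.5764, 0.0633, 0.018]
tool_rot: [0.539, 0.842, 0.0, 0.0]
force: [-0.2, 0.7, -0.0]
finger_gap: 0.295
```

Call:
play_rows([
  [[-0.001,0,0,0,0,0],[-0.001,0,0,0,0,0]],
])

```text
t: 11.4
tcp_pos: [0.5771, 0.0617, 0.018]
tool_rot: [0.539, 0.842, -0.0, -0.0]
force: [-0.5, 0.1, 0.2]
finger_gap: 0.301
```

Call:
play_rows([
  [[-0.001,0,0,0,0,0],[-0.001,0,0,0,0,0]],
])

```text
t: 11.65
tcp_pos: [0.578, 0.0599, 0.018]
tool_rot: [0.539, 0.842, -0.0, -0.0]
force: [-0.4, 0.5, 0.4]
finger_gap: 0.301
```

Call:
play_rows([
  [[-0.001,0,0,0,0,0],[-0.001,0,0,0,0,0]],
])

```text
t: 11.9
tcp_pos: [0.5785, 0.0584, 0.018]
tool_rot: [0.539, 0.842, 0.0, -0.0]
force: [-0.6, 2.2, 0.6]
finger_gap: 0.304
```

Call:
play_rows([
  [[-0.001,0,0,0,0,0],[0,0,0,0,0,0]],
])

```text
t: 12.15
tcp_pos: [0.5787, 0.0576, 0.0179]
tool_rot: [0.539, 0.842, -0.0, -0.001]
force: [-1.3, 3.2, 1.0]
finger_gap: 0.304
```

Call:
play_rows([
  [[-0.001,0,0,0,0,0],[0,0,0,0,0,0]],
])

```text
t: 12.4
tcp_pos: [0.579, 0.0567, 0.0179]
tool_rot: [0.539, 0.842, -0.0, -0.001]
force: [-1.5, 4.2, 0.3]
finger_gap: 0.295
```

The force rose from about 0.5 to 4.5 N over the last 3 mm, so the foot is met. I'll stop, back away and look.

Call:
play_rows([
  [[0.005,0,0,0,0,0],[0.015,0,0,0,0,0],[0.025,0,0,0,0,0],[0.025,0,-0.05,0,0,0],[0.025,0,-0.06,0,0,0],[0.04,0,-0.04,0,0,0],[0.04,0,0,0,0,0],[0,0,0,0,0,0]],
], fingers=0.3)

```text
t: 13.4
tcp_pos: [0.505, 0.2167, 0.1665]
tool_rot: [0.537, 0.844, 0.0, 0.0]
force: [-0.4, -0.6, -0.1]
finger_gap: 0.303
```

Run:
```python
from plan import *
s=manip.sense();print(s["t"],s["tcp_pos"],yawof(s["tool_rot"]),s["force"],s["finger_gap"])
S=manip.snapshot("side");T=manip.snapshot("top")
for n,q in(("T",T),("S",S)):
    c=proj([.62,-.02,0.02],q).astype(int);k=7;print(c)
    a=q["img"][c[1]-40:c[1]+40,c[0]-55:c[0]+55];save("j"+n+".png",cv2.resize(a,None,fx=k,fy=k,interpolation=cv2.INTER_CUBIC))
    print(n,[ (r["score"],r["point"]) for r in manip.pinpoint("pad_top",q)[:1]])
```

```text
13.4 [0.50495913 0.21668875 0.16653194] 115.05878583643972 [-0.39089    -0.62555404 -0.09250646] 0.302592930037425
[316 182]
T [(0.53, [315.0, 186.8])]
[295 209]
S [(0.21, [247.4, 361.1])]
```

View pics/jS.png

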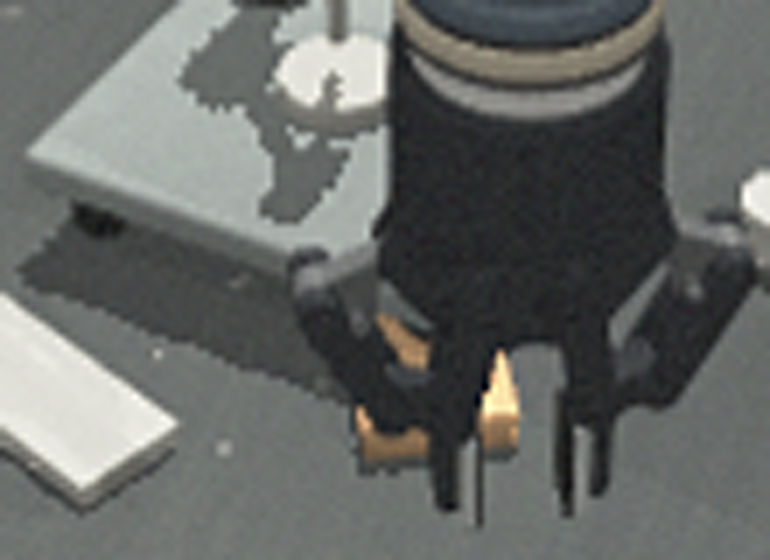

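View pics/jT.png

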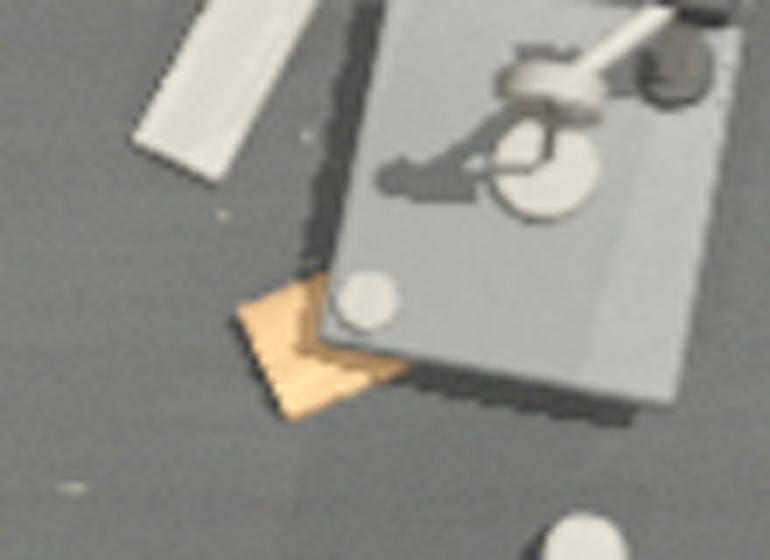

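The wedge's blunt end shows at (236,312)–(290,420) in the top crop, with the rest under the plate's corner. The pad is at (367,300).

Run:
```python
from arc import *
s=manip.sense();T=manip.snapshot("top")
q=lambda p:(np.array(p)+.5)/7-.5+[316-55,182-40]
pad=at_z(q([367,300]),T,.058);print("pad",pad)
A=at_z(q([236,312]),T,.018)[:2];B=at_z(q([290,420]),T,.018)[:2]
d=B-A;n=np.array([-d[1],d[0]])/np.linalg.norm(d);n=n if n[1]<0 else -n
C=(A+B)/2+.055*n;print(C,np.degrees(np.arctan2(n[1],n[0])),np.linalg.norm(d),"foot rel",(pad[:2]-C)@n,(pad[:2]-C)@[n[1],-n[0]])
for k,c in(("old",(np.array([[543,132],[510,330],[320,297]])+.5)/3.7-.5+[220,110]),("new",np.array([q([743,28]),q([673,404]),q([320,338])]))):
    print(k,[at_z(p,T,.05)[:2].round(4) for p in c])
im0=cv2.imread("pics/top0.png");im1=cv2.cvtColor(T["img"],cv2.COLOR_RGB2BGR)
g=lambda i:cv2.cvtColor(i,cv2.COLOR_BGR2GRAY).astype(np.float32)[135:200,320:370]
print("phase shift px",cv2.phaseCorrelate(g(im0),g(im1)))
p=s["tcp_pos"];y=yawof(s["tool_rot"]);P=[.602,-.007]
r0=p
t=[]
for i in range(1,7):
    u=i/6;t.append([p[0]+(P[0]-p[0])*u,p[1]+(P[1]-p[1])*u,p[2]+(.15-p[2])*u,y])
r,c=rows([*p,y],t);print(*r,c,sep="\n")
```

```text
pad [ 0.60241305 -0.00651989  0.058     ]
[ 0.60316644 -0.00274885] -64.25503299588442 0.06239078448100897 foot rel 0.0030694626247768004 0.002316612108056285
old [array([ 0.7448, -0.1963]), array([ 0.5514, -0.1588]), array([0.5853, 0.0175])]
new [array([ 0.7438, -0.1975]), array([ 0.5499, -0.1562]), array([0.5854, 0.017 ])]
phase shift px ((0.07951600475675491, -0.035860068181918336), 1.0061938503053454)
[-0.04, -0.001, 0.0026, 0, 0, -0.0]
[-0.0401, -0.001, 0.0025, 0, 0, -0.0]
[-0.04, -0.0011, 0.0026, 0, 0, -0.0]
[-0.04, -0.001, 0.0025, 0, 0, -0.0]
[-0.04, -0.001, 0.0026, 0, 0, -0.0]
[-0.0401, -0.001, 0.0025, 0, 0, -0.0]
[ 6.02041908e-01 -7.02086606e-03  1.50007158e-01  1.14766497e+02]
```

Call:
play_rows([
  [[-0.04,-0.001,0.0026,0,0,0],[-0.04,-0.001,0.0026,0,0,0],[-0.04,-0.001,0.0026,0,0,0],[-0.04,-0.001,0.0026,0,0,0],[-0.04,-0.001,0.0026,0,0,0],[-0.04,-0.001,0.0026,0,0,0],[0,0,0.02,0,0,0],[0,0,0.02,0,0,0],[0,0,0.01,0,0,0],[0,0,0,0,0,0]],
], fingers=0)

```text
t: 14.9
tcp_pos: [0.6014, -0.0066, 0.0991]
tool_rot: [0.539, 0.842, -0.0, -0.001]
force: [0.7, 0.5, -0.7]
finger_gap: -0.001
```

Run:
```python
from plan import *
s=manip.sense();print(s["t"],s["tcp_pos"],yawof(s["tool_rot"]),s["force"],s["finger_gap"])
S=manip.snapshot("side")
c=proj([.60,-.01,0.07],S).astype(int);k=7;print(c)
a=S["img"][c[1]-40:c[1]+40,c[0]-55:c[0]+55];save("kS.png",cv2.resize(a,None,fx=k,fy=k,interpolation=cv2.INTER_CUBIC))
```

```text
14.9 [ 0.60135765 -0.00663201  0.09910698] 114.74628743764264 [ 0.70538072  0.45080026 -0.68398456] -0.0009816818345908048
[301 199]
```

View pics/kS.png

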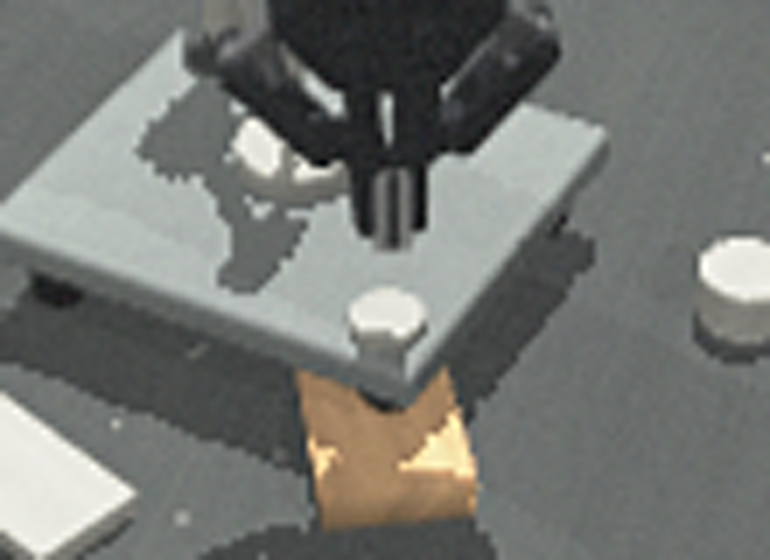

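Call:
play_rows([
  [[0,0,0.005,0,0,0],[0,0,0.004,0,0,0],[0,0,0.003,0,0,0],[0,0,0,0,0,0]],
])

```text
t: 15.45
tcp_pos: [0.6017, -0.006, 0.0879]
tool_rot: [0.539, 0.842, -0.0, -0.0]
force: [-0.0, -0.1, 0.7]
finger_gap: -0.002
```

Call:
play_rows([
  [[0,0,0.001,0,0,0],[0,0,0.001,0,0,0],[0,0,0,0,0,0]],
])

```text
t: 15.82
tcp_pos: [0.6019, -0.0061, 0.0861]
tool_rot: [0.539, 0.842, -0.0, -0.0]
force: [-0.6, -0.0, 0.3]
finger_gap: -0.0
```

Call:
play_rows([
  [[0,0,0.001,0,0,0],[0,0,0.001,0,0,0],[0,0,0,0,0,0]],
])

```text
t: 16.2
tcp_pos: [0.6018, -0.0061, 0.084]
tool_rot: [0.539, 0.842, -0.0, -0.0]
force: [0.3, -0.9, 0.2]
finger_gap: 0.0
```

Run:
```python
from plan import *
s=manip.sense();print(s["t"],s["tcp_pos"],yawof(s["tool_rot"]),s["force"],s["finger_gap"])
S=manip.snapshot("side")
c=proj([.60,-.01,0.07],S).astype(int);k=7;print(c)
for z in (.058,.083-.013):print(z,(proj([s["tcp_pos"][0],s["tcp_pos"][1],z],S)-c+[55,40])*7)
a=S["img"][c[1]-40:c[1]+40,c[0]-55:c[0]+55];save("lS.png",cv2.resize(a,None,fx=k,fy=k,interpolation=cv2.INTER_CUBIC))
```

```text
16.2 [ 0.60179639 -0.00609969  0.08398921] 114.79312596905756 [ 0.29120682 -0.86982482  0.17287988] 0.00022097581500714426
[301 199]
0.058 [381.93824597 313.8385568 ]
0.07 [381.78684617 290.25019331]
```

View pics/lS.png

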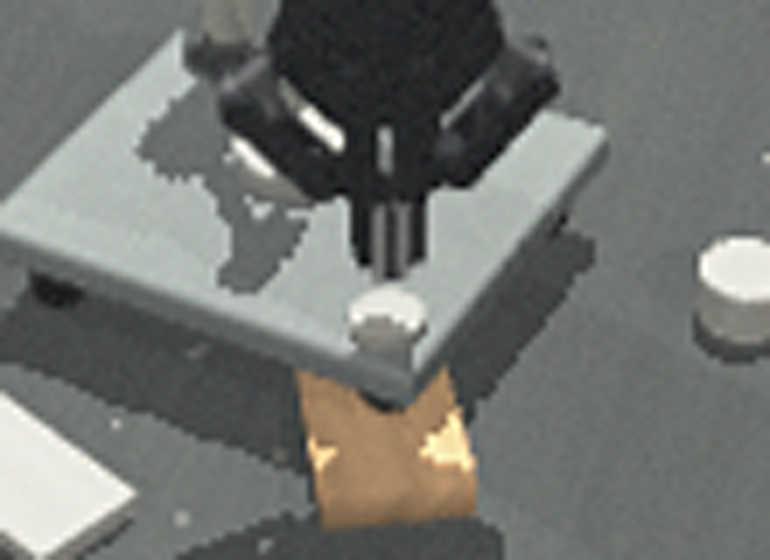

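The tip at (388,272) lines up with the pad's centre (projected at (382,314)) but is still roughly 15 mm above it. I'll keep descending while watching the force.

Call:
play_rows([
  [[0,0,0.002,0,0,0],[0,0,0.002,0,0,0],[0,0,0.001,0,0,0]],
])

```text
t: 16.62
tcp_pos: [0.6018, -0.0061, 0.0789]
tool_rot: [0.539, 0.842, -0.0, -0.0]
force: [-0.5, -0.5, 1.4]
finger_gap: 0.0
```

Call:
play_rows([
  [[0,0,0.001,0,0,0],[0,0,0.001,0,0,0],[0,0,0.001,0,0,0]],
])

```text
t: 17.0
tcp_pos: [0.6019, -0.0061, 0.076]
tool_rot: [0.539, 0.842, 0.0, 0.0]
force: [-0.1, 0.0, 0.2]
finger_gap: 0.007
```

Call:
play_rows([
  [[0,0,0.001,0,0,0],[0,0,0.001,0,0,0]],
])

```text
t: 17.25
tcp_pos: [0.6019, -0.0061, 0.0741]
tool_rot: [0.539, 0.842, 0.0, 0.0]
force: [-0.5, 0.3, -0.3]
finger_gap: -0.002
```

Call:
play_rows([
  [[0,0,0.001,0,0,0],[0,0,0.001,0,0,0]],
])

```text
t: 17.5
tcp_pos: [0.6019, -0.0061, 0.072]
tool_rot: [0.539, 0.842, -0.0, 0.0]
force: [-0.4, 0.2, 0.6]
finger_gap: 0.001
```

Run:
```python
from plan import *
S=manip.snapshot("side")
c=np.array([301,199]);k=7
a=S["img"][c[1]-40:c[1]+40,c[0]-55:c[0]+55];save("mS.png",cv2.resize(a,None,fx=k,fy=k,interpolation=cv2.INTER_CUBIC))
```

```text
(no output)
```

View pics/mS.png

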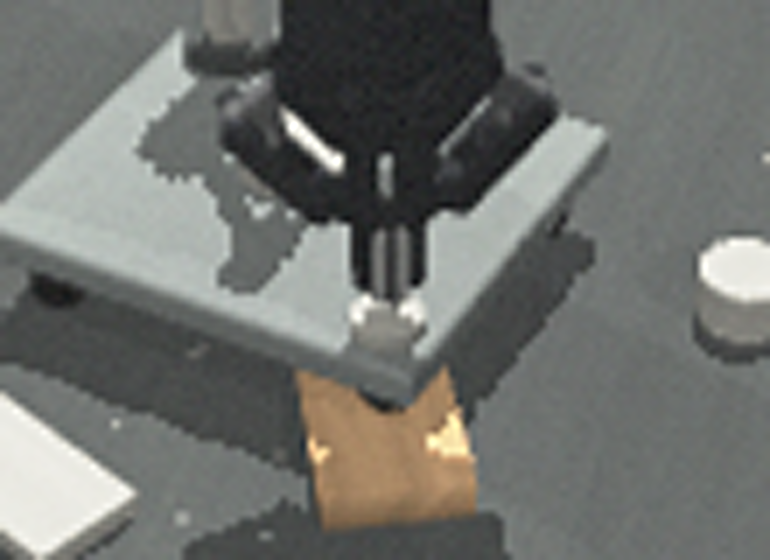

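Call:
play_rows([
  [[0,0,0.001,0,0,0],[0,0,0.001,0,0,0]],
])

```text
t: 17.8
tcp_pos: [0.6019, -0.0061, 0.0701]
tool_rot: [0.539, 0.842, 0.0, 0.0]
force: [-0.0, -0.6, 0.2]
finger_gap: 0.005
```

Call:
play_rows([
  [[0,0,0.001,0,0,0],[0,0,0.001,0,0,0]],
])

```text
t: 18.05
tcp_pos: [0.6019, -0.0061, 0.068]
tool_rot: [0.539, 0.842, -0.0, -0.0]
force: [-0.1, 0.2, 0.4]
finger_gap: -0.002
```

Call:
play_rows([
  [[0,0,0.001,0,0,0],[0,0,0.001,0,0,0]],
])

```text
t: 18.3
tcp_pos: [0.6019, -0.0061, 0.066]
tool_rot: [0.539, 0.842, 0.0, 0.0]
force: [0.5, 0.8, 0.2]
finger_gap: 0.001
```

Run:
```python
from plan import *
S=manip.snapshot("side");T=manip.snapshot("top")
c=np.array([301,199]);k=7
a=S["img"][c[1]-40:c[1]+40,c[0]-55:c[0]+55];save("nS.png",cv2.resize(a,None,fx=k,fy=k,interpolation=cv2.INTER_CUBIC))
c=np.array([316,182])
a=T["img"][c[1]-40:c[1]+40,c[0]-55:c[0]+55];save("nT.png",cv2.resize(a,None,fx=k,fy=k,interpolation=cv2.INTER_CUBIC))
```

```text
(no output)
```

View pics/nS.png

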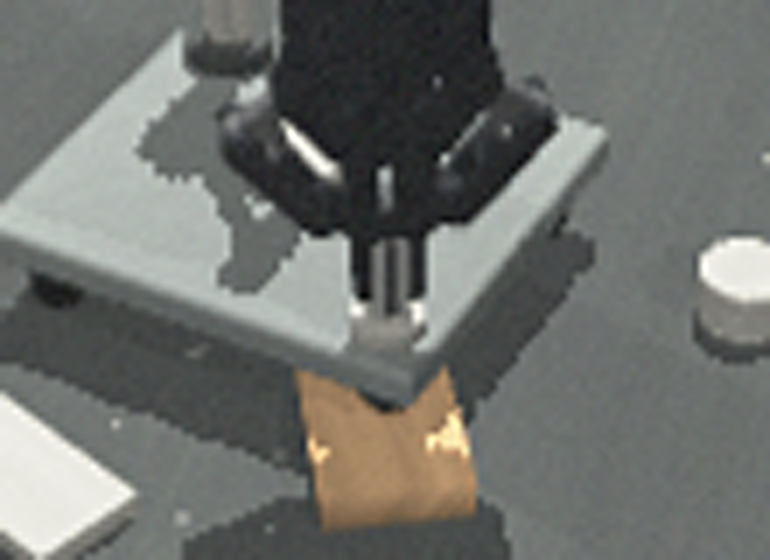

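View pics/nT.png

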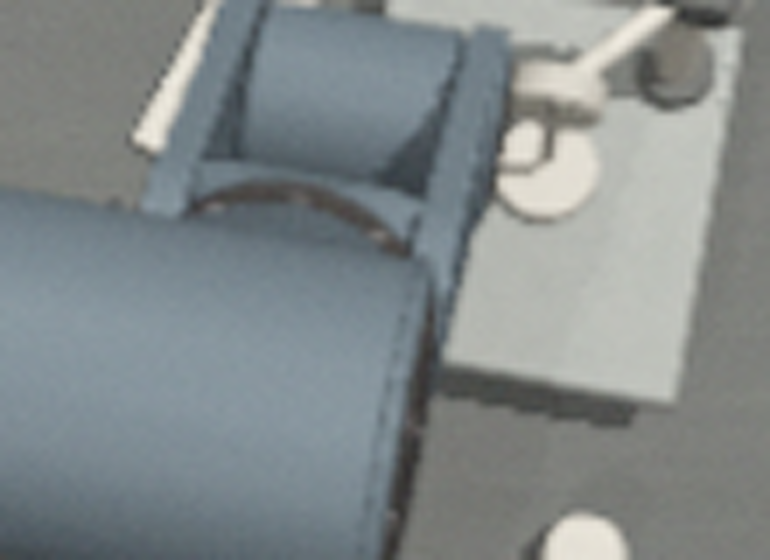

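Call:
play_rows([
  [[0,0,0.001,0,0,0],[0,0,0.001,0,0,0]],
])

```text
t: 18.65
tcp_pos: [0.6019, -0.0061, 0.0641]
tool_rot: [0.539, 0.842, 0.0, 0.0]
force: [0.1, 0.1, 0.2]
finger_gap: -0.001
```

Call:
play_rows([
  [[0,0,0.001,0,0,0],[0,0,0.001,0,0,0]],
])

```text
t: 18.9
tcp_pos: [0.6019, -0.0061, 0.062]
tool_rot: [0.539, 0.842, 0.0, 0.0]
force: [0.3, 0.4, 0.1]
finger_gap: -0.001
```

Call:
play_rows([
  [[0,0,0.001,0,0,0],[0,0,0,0,0,0]],
])

```text
t: 19.15
tcp_pos: [0.6018, -0.0061, 0.061]
tool_rot: [0.539, 0.842, -0.0, -0.0]
force: [0.2, 0.8, -0.1]
finger_gap: 0.002
```

Run:
```python
from plan import *
S=manip.snapshot("side")
c=np.array([301,199]);k=9
a=S["img"][c[1]-33:c[1]+33,c[0]-44:c[0]+44];save("oS.png",cv2.resize(a,None,fx=k,fy=k,interpolation=cv2.INTER_CUBIC))
s=manip.sense();print(s["tau"],s["force"],s["ft_torque"],s["q"])
```

```text
[-6.17610331e-04 -4.61003494e+01 -1.10720336e+01 -2.07413864e-04
  1.67069808e-03  3.34677941e-05] [-0.35416934 -0.47111976  0.14815416] [-0.00051286 -0.00883167  0.04002104] [-1.95623385e-01  7.32531239e-01  1.61790487e+00  1.33802461e-05
  7.91282165e-01 -6.28415455e-01]
```

View pics/oS.png

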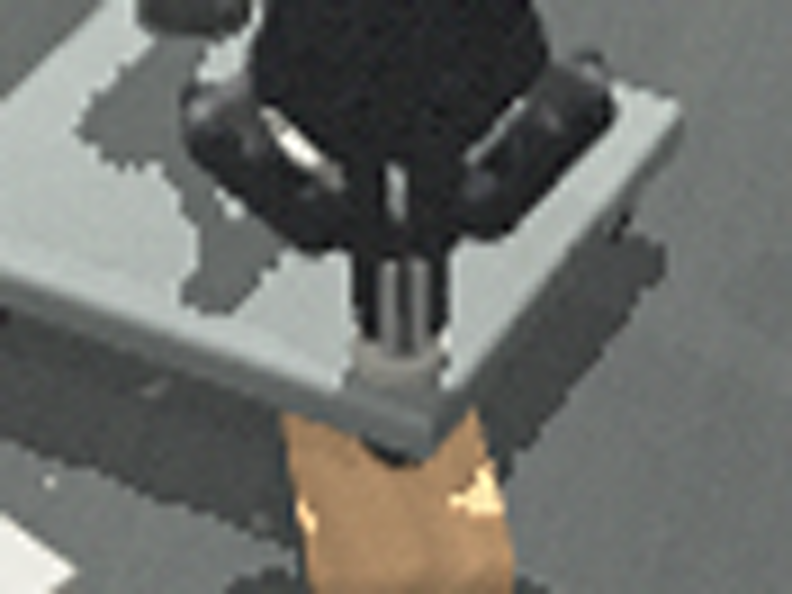

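Call:
play_rows([
  [[0,0,0.001,0,0,0],[0,0,0,0,0,0]],
])

```text
t: 19.45
tcp_pos: [0.602, -0.0061, 0.0605]
tool_rot: [0.539, 0.842, 0.0, 0.0]
force: [-0.8, 0.0, 3.5]
finger_gap: 0.002
```

Call:
play_rows([
  [[0,0,0.001,0,0,0],[0,0,0,0,0,0]],
])

```text
t: 19.7
tcp_pos: [0.602, -0.0061, 0.0604]
tool_rot: [0.539, 0.842, 0.0, 0.0]
force: [-2.3, 0.9, 9.3]
finger_gap: 0.002
```

Call:
play_rows([
  [[0,0,0.001,0,0,0],[0,0,0,0,0,0]],
])

```text
t: 19.95
tcp_pos: [0.602, -0.0061, 0.0603]
tool_rot: [0.539, 0.842, 0.0, 0.0]
force: [-3.9, 0.6, 13.8]
finger_gap: -0.001
```

Call:
play_rows([
  [[0.0003,-0.0007,0.001,0,0,0],[0,0,0,0,0,0]],
])

```text
t: 20.2
tcp_pos: [0.602, -0.0061, 0.0602]
tool_rot: [0.539, 0.842, 0.001, 0.001]
force: [-3.5, 1.4, 18.4]
finger_gap: 0.002
```

Call:
play_rows([
  [[0,0,0,0,0,0],[0,0,0,0,0,0]],
])

```text
t: 20.45
tcp_pos: [0.602, -0.0061, 0.0602]
tool_rot: [0.539, 0.842, 0.001, 0.001]
force: [-3.9, 1.1, 19.0]
finger_gap: -0.002
```

Run:
```python
from plan import *
s=manip.sense();print(s["t"],s["tcp_pos"],s["force"])
S=manip.snapshot("side");T=manip.snapshot("top")
c=np.array([301,199]);k=9
a=S["img"][c[1]-33:c[1]+33,c[0]-44:c[0]+44];save("pS.png",cv2.resize(a,None,fx=k,fy=k,interpolation=cv2.INTER_CUBIC))
g=lambda i,r:cv2.cvtColor(i,cv2.COLOR_BGR2GRAY).astype(np.float32)[r]
t0=cv2.imread("pics/top0.png");t1=cv2.cvtColor(T["img"],cv2.COLOR_RGB2BGR)
print(cv2.phaseCorrelate(g(t0,np.s_[172:206,335:372]),g(t1,np.s_[172:206,335:372])))
s0=cv2.imread("pics/side0.png");s1=cv2.cvtColor(S["img"],cv2.COLOR_RGB2BGR)
print(cv2.phaseCorrelate(g(s0,np.s_[175:200,240:275]),g(s1,np.s_[175:200,240:275])))
print(manip.sense()["force"])
```

```text
20.45 [ 0.60201974 -0.00605147  0.06023239] [-3.86766911  1.13088748 19.01784114]
((0.03447544361368671, 0.11011068401529656), 0.9800759805573358)
((-0.08071653123020539, 0.48459922655805165), 1.0112916474872164)
[-3.49987233  1.91359528 18.5094771 ]
```

View pics/pS.png

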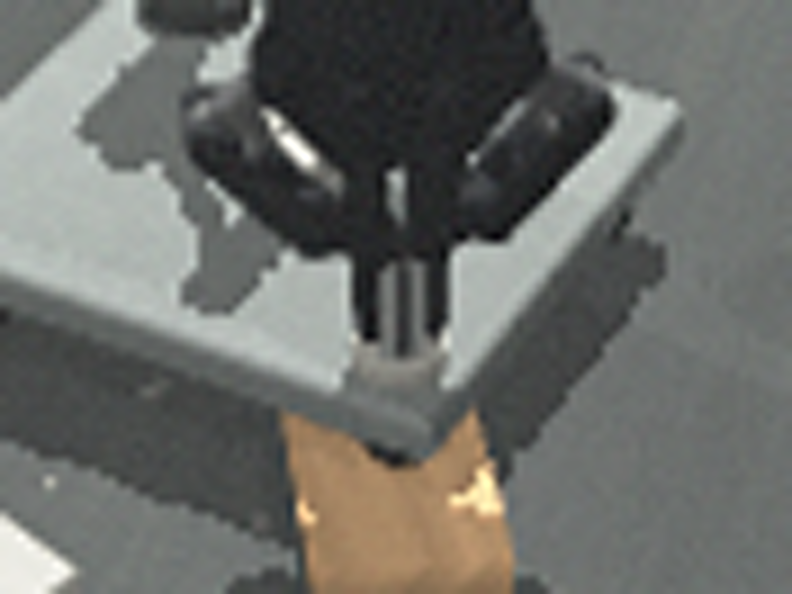

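```bash
python3 -c "
from station import manip
print(manip.sign_off());print(manip.sense()['force'])"
```

```text
the job is handed in; nothing more can be done
None
the job is handed in; nothing more can be done
```

The wedge is under the short foot and I handed the job in at about 20.5 s with the arm still pressing the pad.

**Wedge:** I took the largest of the three wooden pieces (top-view pixel 278,206). I pushed its blunt end along an arc and then straight, and stopped when the push force rose from about 0.5 N to 4.5 N. In the pictures the foot then sat about 3 mm along and 2 mm across from the wedge's centre.

**Press:** The closed fingertips held about 18.5–19 N down on the pad. As the load went from 3.5 to 19 N, the tool sank only about 0.3 mm, so the corner no longer gives.

**Stand:** The top view shows it shifted by about 0.1 pixel or less (well under 1 mm). I saw no tilt in the pictures, and none of the other items moved in them.

**Checks that disagreed:**
- **Fingertips:** They reached much less far ahead of the tool point than the stated 25 mm, and touched the pad with the tool point only about 2 mm above it. My first push attempt passed over the wedge without touching it, so I went lower.
- **Side load:** About 4 N of sideways force stayed on during the press, and a small correction did not remove it.
- **Side view:** It matched the start picture only to about 0.5 pixel, which I put down to changed shadows.

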